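# Walk the lamp supply up to its stop and clamp it

### The job

Walk the heavy grey lamp supply forward across its board with alternating pushes on the two rubber bumpers at its rear corners, touching it nowhere else and never letting it swing more than about ten degrees out of square with the steel stop fence, until its front sits flush against both rubber buffers of the fence, roughly centred on it. Then swing the ball-ended clamp bar fully down over it, so that the lip of the bar drops behind its rear top edge, and let go. Leave the ink tin, the jar and the roller where they stand.

Things in the scene. Friction and masses are not known exactly. Their poses are not given: they have to be found in the camera images.
- supply: heavy lamp power supply, about 1.2 kg (up to 1.5): flat grey steel case 100 (x) x 216 (y) x 70 mm high on four rubber feet that drag on the plywood board. Origin on the board's top (32 mm above the bench) under the case's centre; x points to its front face (at +50 mm), y to its left. Its back faces the robot: a black rubber bumper at each corner, terminals between them that stand up to 13 mm out
- supply_case: the grey case of the supply with its rear panel and terminals, without bumpers (same origin and axes as the supply): not to be touched by the robot
- push_l (a point): centre of the rear face of the left (+y) rubber bumper, which is 28 wide (y) x 56 high, from 10 to 66 mm above the board, and stands 16 mm out of the rear panel; in the supply's frame at (-66, +96, 38) mm
- push_r (a point): the same on the right (-y) bumper, in the supply's frame at (-66, -96, 38) mm
- stop_fence: dark steel stop fence, 210 mm wide (y), 52 high, on a fixed plywood board that is 270 mm wide, reaches from x = -235 to +65 mm and whose top is 32 mm above the bench. Origin on the board's top, mid-fence, in the plane of the faces of its two rubber buffers (at y = +-85 mm); x points away from the supply, which is home with its origin at x = -50 mm, y near 0, axes parallel
- clamp_hinge (a point): hinge axis of the clamp bar, in the fence's frame at (12, 0, 75) mm; the axis is the fence's y
- clamp_ball (a point): centre of the black ball, 22 mm across, at the end of the clamp bar, 157 mm from the hinge. The bar is flat steel 16 mm wide; 35 mm short of the ball an 18 mm wide lip stands 14 mm out of its underside. With the bar closed the ball hangs 34 mm behind the rear edge of the case, 76 mm above the board
- clamp_bar (a joint): angle of the clamp bar: 0 = level, closed over the supply; about 1.57 = upright; positive lifts the ball up and away from the robot; limits 0 to 1.7. The hinge is stiff (about 0.22 N m): the bar stays where it is left. The lip passes about 8 mm behind the rear edge of a supply that is fully home, and lands on top of one that is not
- ink_tin: bystander: round ink tin, 78 mm across, 44 high, origin under its centre
- jar: bystander: jar, 68 mm across, about 95 high, origin under its centre
- roller: bystander: hand ink roller lying down, 191 x 97 x 54 mm, handle along its -x, origin under its middle

How it is judged (in metres and radians):
On the way:
1. with the clamp bar still up, the supply stands home and square: front within 4 mm of the buffers, within 3 degrees of square, within 25 mm of the fence's middle (value of joint clamp_bar above 0.9 rad and x of supply in the frame of stop_fence above -0.054 m and y of supply in the frame of stop_fence between -0.025 and 0.025 m and angle between the x axis of supply and the x axis of stop_fence, either way round below 0.052 rad), for 0.2 s.
At the end, for the whole second after the job is handed in: the clamp bar is down (under 0.06 rad), its lip behind the supply; the supply stands flat and still with its front within 4 mm of the buffers, within 3 degrees of square and its middle within 25 mm of the fence's middle (value of joint clamp_bar below 0.06 rad and x of supply in the frame of stop_fence above -0.054 m and y of supply in the frame of stop_fence between -0.025 and 0.025 m and angle between the x axis of supply and the x axis of stop_fence, either way round below 0.052 rad and angle between supply's own z axis and vertical below 0.03 rad and linear speed of supply below 0.01 m/s); the robot touches nothing.
It fails at once if the supply swings more than 15 degrees out of square with the fence (angle between the x axis of supply and the x axis of stop_fence, either way round above 0.262 rad).
It fails at once if the robot presses on the case, rear panel or terminals with more than 3 N (contact force between any of the fingers, the arm and supply_case above 3 N).
It fails at once if the supply is tipped (angle between supply's own z axis and vertical above 0.15 rad).
It fails at once if the ink tin, jar or roller is moved more than 20 mm (distance of any of ink_tin, jar, roller from where it was at the start of the episode above 0.02 m).
It also fails if it takes over 67 s, if anything falls off the work surface, if the arm or the gripper's body presses on something with over 40 N, if the wrist force passes 120 N, or if a joint passes its speed limit or range.

### The arm

A 6-joint arm with a two-finger parallel gripper is mounted at the origin on a cart in front of the work surface, level with it; the furniture and walls round the work are solid. World frame = base frame: x ahead of the robot, y to its left, z up, the work surface at z = 0. Lengths are in m, angles in degrees, forces in N, time in s.
With the tool pointing down it reaches from about 0.375 to 0.9 m from the base axis. Payload 3.1 kg.
Tool frame: the origin (TCP) lies on the centre line of the jaws, within the pads' length; the fingertips stand 22 mm ahead of it and the grasp point (between the pads) lies 3 mm ahead of it; y points along the fingers, z is the direction in which the jaws open and shut, and the axes are right-handed (so a half turn about y gives the same grasp; the last joint's range is limited). The gripper opens to 87 mm and grips with 3 to 60 N. Pads are 19 mm wide; open, the fingers measure 117 mm over their backs; the gripper's body (75 mm by 190 mm) begins 51 mm behind the grasp point.
Start: joints at [-80.587, 30.224, 82.088, -0, 67.689, -10.227], TCP at [0.21, -0.589, 0.245] pointing down, gripper open.
Joint ranges: [-176.69, 176.69], [-43.24, 126.21], [12.49, 139.97], [-82, 262], [0, 151.66], [-163.58, 163.58]. Speed limits (degrees/s): [159.86, 159.86, 180, 180, 180, 180].

### API

Orientations are given as a 3x3 rotation matrix whose columns are the frame's x, y, z axes.
In Python, from rig import bot gives the robot as it stands.
- The arm moves only by the tool jog_arm, never from a script. Its argument "motion" is one flat list of numbers, 6 for each row, row after row: the shift along the tool's x, y, z in mm, then the turn, a rotation vector about the tool's x, y, z in degrees. A call has 1 to 20 rows; each row is the pose to reach, as a shift and turn from the pose commanded when the call began, along the tool's axes at that moment; what a row does not reach only later rows make up. A row lasts 1/8 s, in which the tool goes at most 62.5 mm and 10.7 degrees, less where a joint would pass 70% of its speed; a pose out of reach is approached as far as the arm can. A call with a gripper value outside its range is refused whole. "gripper" is the opening, from 0 (shut) to 1 (fully open), set as the call begins (left out, the last holds). The fingers move at their own pace and stop on an object; the grip force is fixed at half the most. Time passes only in rows, so rows that repeat a pose let the fingers close. It gives the time, the measured TCP pose, the force and the opening at its end, in the units of the state.
- bot.read_state(): the state, without advancing time (a new reading comes with each control period).
- bot.capture(name): name is "scene" or "top"; returns (picture, depth): 384x512x3 uint8, red, green, blue; 384x512 float32, m along the optical axis (not along the pixel's ray), 0 where there is no reading.
- bot.get_calibration(name): a dict with "mtx" (3x3 intrinsics, pixels), "k1" (the pictures are not rectified: a ray, as slopes to the right and down, at radius r is drawn at 1 + k1 r^2 times it, then the intrinsics apply), "pose" (4x4, takes a point from camera to world coordinates). Camera axes: x right, y up, looking along -z (the intrinsics and any distortion apply to the point x, -y, -z); pixel columns grow to the right and rows downward; lengths in m; the calibration is good to about 2 mm. A picture is of the moment at which its call begins. get_calibration takes no time and is no camera call.
- bot.hand_in(): hands the job in, once; it reports no verdict.
The state is a dict: "time_s": time; "joint_positions": joint angles; "qvel": joint speeds; "tau": joint torques, N m; "position": TCP position; "tcp_rot": TCP orientation; "force": force on the tool from outside, world axes, zero at the start; "moment": the same for the moment, N m; "opening": opening from 0.0 (shut) to 1.0 (fully open).
Only numpy, scipy, OpenCV 4.12 (cv2) and the standard library are available. Lean on these libraries where they do the work, as an engineer would, in place of code of your own. Each camera call takes 0.05 s, during which the arm holds its last target.

## Working session

There is one attempt and no reset: what is moved stays moved. The work goes in short steps, Python scripts to look and compute and a tool call to move; the robot and the scene stay as the last step left them, time stands still between calls to the robot, and variables do not carry over. Pictures are saved under pics/ and viewed, and the job is handed in when it is done.

Besides the shell and the picture viewer there is one more tool, called after "Call:" by a JSON object that holds its "fn" and its "kwargs", one argument or row to a line. jog_arm: Moves the arm, as the interface text tells. Its arguments: {"type":"object","properties":{"motion":{"type":"array","items":{"type":"number"}},"gripper":{"type":"number"}},"required":["motion"]}

```bash
ls; mkdir -p pics
python3 - <<'E'
from rig import bot
import cv2,numpy as np
s=bot.read_state();print(s)
for n in("scene","top"):
    p,d=bot.capture(n);cv2.imwrite(f"pics/{n}0.png",p[:,:,::-1]);np.save(f"{n}0.npy",d)
    c=bot.get_calibration(n);print(c)
E
```

```text
pics
{'time_s': 0.0, 'joint_positions': array([-8.05875963e+01,  3.02782366e+01,  8.21572034e+01, -2.94726790e-03,
        6.76901469e+01, -1.02275813e+01]), 'qvel': array([-0.07671382, -0.01921243, -0.01423606, -0.06919966,  0.02279596,
       -0.06865585]), 'tau': array([ 1.49333155e-04, -4.40036881e+01, -1.76591080e+01,  6.34523551e-02,
        5.81700832e-02, -1.53030060e-04]), 'position': array([ 0.2099636 , -0.5879331 ,  0.24357489]), 'tcp_rot': array([[-9.41816610e-01, -4.05411077e-04,  3.36126923e-01],
       [-3.36126993e-01,  2.15461014e-03, -9.41814208e-01],
       [-3.42400565e-04, -9.99997597e-01, -2.16551723e-03]]), 'force': array([-0.13780177,  0.32083353, -0.23569059]), 'moment': array([-0.02680639, -0.00242441, -0.01125607]), 'opening': 0.999253480162997}
{'mtx': array([[492.05605749,   0.        , 258.39321199],
       [  0.        , 492.05605749, 194.62792562],
       [  0.        ,   0.        ,   1.        ]]), 'k1': -0.09307565488504499, 'pose': array([[-0.62420439,  0.5807793 , -0.52255553, -0.3006927 ],
       [-0.78114235, -0.45229437,  0.43040263,  0.66145589],
       [ 0.01362001,  0.67684947,  0.73599544,  1.31370007],
       [ 0.        ,  0.        ,  0.        ,  1.        ]])}
{'mtx': array([[456.47421044,   0.        , 257.97718921],
       [  0.        , 456.47421044, 187.1966981 ],
       [  0.        ,   0.        ,   1.        ]]), 'k1': -0.08612806455173917, 'pose': array([[-0.02116224,  0.98834512, -0.15075172,  0.30910006],
       [-0.99970255, -0.02274718, -0.00879671, -0.07553442],
       [-0.01212336,  0.15052072,  0.98853252,  1.6390682 ],
       [ 0.        ,  0.        ,  0.        ,  1.        ]])}
```

View pics/scene0.png

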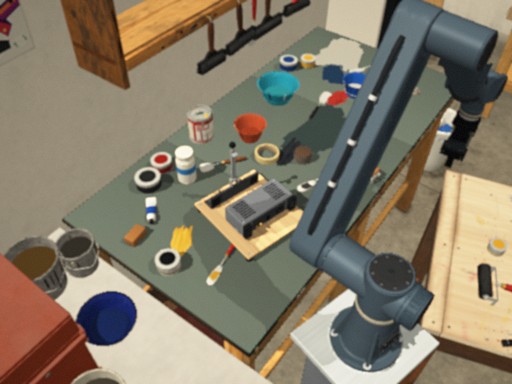

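View pics/top0.png

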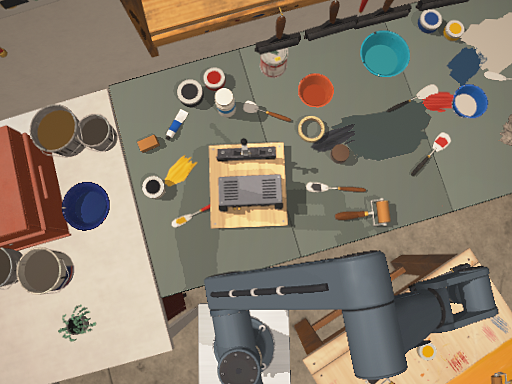

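Top view: board spans about (210..287, 143..228), supply around (250,192), fence at (246,153), clamp ball at (243,141); the bar is upright. Next I'll measure from the point cloud.

```bash
cat > h.py <<'E'
import numpy as np,cv2
from rig import bot
def cloud(n,d):
    c=bot.get_calibration(n);K=c["mtx"];T=c["pose"]
    v,u=np.mgrid[0:384,0:512]
    xd=(u-K[0,2])/K[0,0];yd=(v-K[1,2])/K[1,1]
    x,y=xd.copy(),yd.copy()
    for _ in range(10):
        f=1+c["k1"]*(x*x+y*y);x=xd/f;y=yd/f
    P=np.stack([x*d,-y*d,-d],-1)@T[:3,:3].T+T[:3,3]
    P[d==0]=np.nan
    return P
def proj(n,p):
    c=bot.get_calibration(n);K=c["mtx"];T=c["pose"]
    q=(np.atleast_2d(p)-T[:3,3])@T[:3,:3]
    x=q[:,0]/-q[:,2];y=-q[:,1]/-q[:,2];f=1+c["k1"]*(x*x+y*y)
    return np.stack([K[0,0]*x*f+K[0,2],K[1,1]*y*f+K[1,2]],-1)
E
python3 - <<'E'
from h import *
for n,b in(("top",(190,120,310,245)),("scene",(180,120,330,265))):
    P=cloud(n,np.load(n+"0.npy"));p=cv2.imread(f"pics/{n}0.png")
    x0,y0,x1,y1=b
    cv2.imwrite(f"pics/{n}0z.png",cv2.resize(p[y0:y1,x0:x1],None,fx=5 if n=="scene" and False else 4.7,fy=4.7,interpolation=cv2.INTER_CUBIC))
    Q=P[y0:y1,x0:x1].reshape(-1,3)
    # heights histogram
    h,e=np.histogram(Q[:,2][~np.isnan(Q[:,2])],bins=np.arange(-.02,.3,.005));print(n,[(round(a,3),int(k)) for a,k in zip(e,h) if k>20])
    for lo,hi,nm in((.092,.115,"case"),(.026,.04,"board")):
        m=(Q[:,2]>lo)&(Q[:,2]<hi)
        R=Q[m];(c,s,a)=cv2.minAreaRect(R[:,:2].astype(np.float32)*1000);print(nm,c,s,a,np.median(R[:,2]))
E
```

```text
top [(np.float64(-0.015), 32), (np.float64(-0.01), 490), (np.float64(-0.005), 2790), (np.float64(0.0), 3903), (np.float64(0.005), 1262), (np.float64(0.01), 136), (np.float64(0.015), 32), (np.float64(0.02), 99), (np.float64(0.025), 719), (np.float64(0.03), 1764), (np.float64(0.035), 1048), (np.float64(0.04), 214), (np.float64(0.045), 35), (np.float64(0.05), 22), (np.float64(0.055), 36), (np.float64(0.06), 29), (np.float64(0.065), 31), (np.float64(0.07), 55), (np.float64(0.075), 47), (np.float64(0.08), 91), (np.float64(0.085), 68), (np.float64(0.09), 62), (np.float64(0.095), 375), (np.float64(0.1), 969), (np.float64(0.105), 471), (np.float64(0.11), 54), (np.float64(0.27), 22)]
case (568.6928100585938, -33.185935974121094) (198.38702392578125, 214.92373657226562) 1.0835533142089844 0.1027702485858566
board (605.8318481445312, -70.826171875) (381.096435546875, 364.19580078125) 1.2254360914230347 0.03312193112677031
scene [(np.float64(-0.01), 279), (np.float64(-0.005), 3416), (np.float64(0.0), 5718), (np.float64(0.005), 1649), (np.float64(0.01), 256), (np.float64(0.015), 163), (np.float64
[... 286 characters left out ...]
5), 183), (np.float64(0.08), 200), (np.float64(0.085), 174), (np.float64(0.09), 129), (np.float64(0.095), 379), (np.float64(0.1), 992), (np.float64(0.105), 370), (np.float64(0.11), 53), (np.float64(0.115), 38), (np.float64(0.12), 27), (np.float64(0.13), 60), (np.float64(0.135), 83), (np.float64(0.26), 32), (np.float64(0.265), 34), (np.float64(0.27), 48), (np.float64(0.275), 39), (np.float64(0.28), 55), (np.float64(0.285), 58), (np.float64(0.29), 78)]
case (754.4146728515625, -32.59388732910156) (232.13499450683594, 573.4962768554688) 89.18194580078125 0.10248311899057794
board (733.1728515625, -135.55609130859375) (629.8637084960938, 508.2091369628906) 1.5567749738693237 0.032753942617379295
```

View pics/top0z.png

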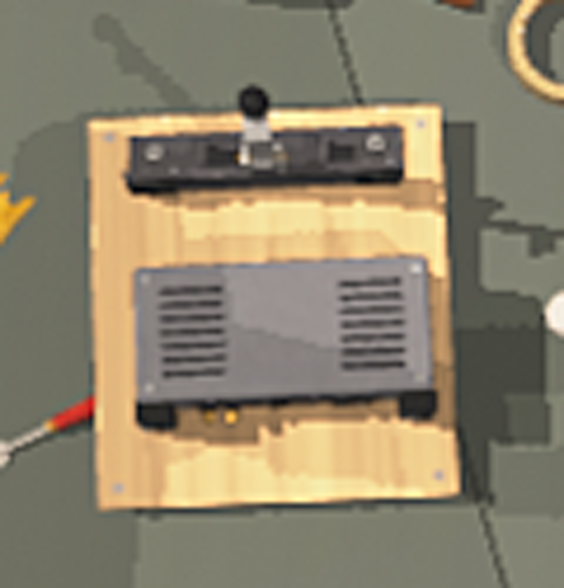

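View pics/scene0z.png

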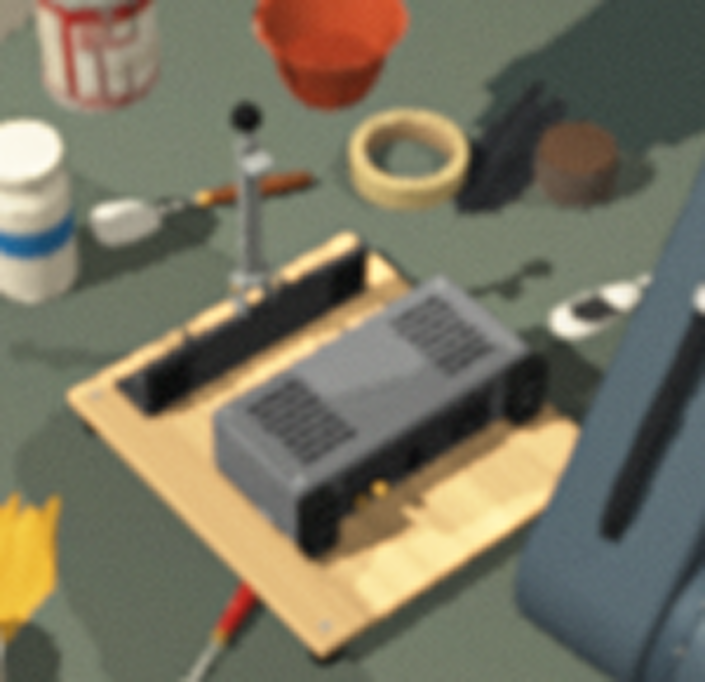

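```bash
cat >> h.py <<'E'
def ray(n,uv,z):
    c=bot.get_calibration(n);K=c["mtx"];T=c["pose"]
    uv=np.atleast_2d(np.array(uv,float))
    xd=(uv-[K[0,2],K[1,2]])/[K[0,0],K[1,1]];x=xd.copy()
    for _ in range(10): x=xd/(1+c["k1"]*(x**2).sum(1,keepdims=True))
    D=np.c_[x[:,0],-x[:,1],-np.ones(len(x))]@T[:3,:3].T
    s=(z-T[2,3])/D[:,2]
    return T[:3,3]+D*s[:,None]
def zoom(uv,off,k=4.7): return (np.array(uv,float)+.5)/k-.5+np.array(off)
def rectfit(n,uv,z,sx,sy):
    # corners order: front-left, front-right, rear-right, rear-left ; front +x, left +y
    P=ray(n,uv,z)[:,:2];M=np.array([[sx,sy],[sx,-sy],[-sx,-sy],[-sx,sy]])/2
    c=P.mean(0);A=P-c;th=np.arctan2((M[:,0]*A[:,1]-M[:,1]*A[:,0]).sum(),(M*A).sum())
    R=np.array([[np.cos(th),-np.sin(th)],[np.sin(th),np.cos(th)]])
    return c,np.degrees(th),A@R-M
E
python3 - <<'E'
from h import *
np.set_printoptions(precision=4,suppress=True)
T=(190,120);S=(180,120)
print(rectfit("top",zoom([(135,270),(424,258),(435,391),(140,403)],T),.102,.1,.216))
print(rectfit("top",zoom([(89,121),(441,104),(459,494),(98,509)],T),.032,.3,.27))
print(rectfit("scene",zoom([(214,411),(438,278),(530,350),(297,490)],S),.102,.1,.216))
print(rectfit("scene",zoom([(67,395),(350,233),(600,440),(322,656)],S)[[0,1,3]],.032,.3,.27) if 0 else ray("scene",zoom([(67,395),(350,233),(322,656)],S),.032))
# depth-based: case top region and board
import cv2
for n in("top","scene"):
    P=cloud(n,np.load(n+"0.npy"));z=P[...,2]
    m=((abs(z-.102)<.012)&(abs(P[...,0]-.55)<.12)&(abs(P[...,1]+.05)<.16)).astype(np.uint8)
    k,l,st,_=cv2.connectedComponentsWithStats(m);i=1+st[1:,4].argmax()
    Q=ray(n,np.argwhere(l==i)[:,::-1],.102)[:,:2]*1000
    print(n,cv2.minAreaRect(Q.astype(np.float32)),Q.mean(0))
    m=((P[...,2]>.16)&(P[...,2]<.36)&(P[...,0]>.6)&(P[...,0]<.8)&(abs(P[...,1]+.05)<.06))
    print(P[m].round(3)[::6])
E
```

```text
(array([ 0.535 , -0.0342]), np.float64(1.289690711842666), array([[-0.0008, -0.0018],
       [-0.0016,  0.0036],
       [ 0.0008,  0.0006],
       [ 0.0016, -0.0024]]))
(array([ 0.5653, -0.0236]), np.float64(1.0991031968948997), array([[-0.0011,  0.0004],
       [ 0.0005, -0.0012],
       [ 0.0004,  0.    ],
       [ 0.0002,  0.0008]]))
(array([ 0.5384, -0.032 ]), np.float64(0.8788495361674258), array([[-0.0035, -0.0037],
       [-0.0028,  0.0064],
       [ 0.0015,  0.002 ],
       [ 0.0048, -0.0048]]))
[[ 0.7139  0.1156  0.032 ]
 [ 0.7195 -0.1556  0.032 ]
 [ 0.4127  0.1107  0.032 ]]
top ((527.7727661132812, -34.46839904785156), (117.2254638671875, 214.09547424316406), 0.7750151753425598) [532.2813 -33.9375]
[[ 0.673 -0.02   0.268]
 [ 0.667 -0.011  0.269]
 [ 0.666 -0.03   0.27 ]
 [ 0.663 -0.026  0.272]
 [ 0.659 -0.023  0.272]
 [ 0.656 -0.02   0.272]
 [ 0.654 -0.02   0.269]
 [ 0.651 -0.02   0.266]
 [ 0.657 -0.018  0.232]
 [ 0.653 -0.018  0.234]
 [ 0.65  -0.018  0.231]
 [ 0.647 -0.021  0.232]
 [ 0.644 -0.021  0.23 ]]
scene ((526.4393920898438, -28.91748809814453), (123.96375274658203, 223.3120574951172), 1.4715934991836548) [531.2983 -26.871 ]
[[ 0.669 -0.024  0.276]
 [ 0.677 -0.018  0.265]
 [ 0.663 -0.031  0.268]
 [ 0.66  -0.025  0.27 ]
 [ 0.66  -0.025  0.264]
 [ 0.658 -0.023  0.263]
 [ 0.655 -0.021  0.262]
 [ 0.662 -0.022  0.248]
 [ 0.661 -0.025  0.243]
 [ 0.669 -0.015  0.233]
 [ 0.669 -0.014  0.23 ]
 [ 0.654 -0.028  0.233]
 [ 0.655 -0.021  0.232]
 [ 0.658 -0.015  0.228]
 [ 0.666 -0.016  0.218]
 [ 0.658 -0.014  0.22 ]
 [ 0.665 -0.023  0.206]
 [ 0.663 -0.025  0.201]
 [ 0.659 -0.026  0.199]
 [ 0.666 -0.015  0.191]
 [ 0.663 -0.016  0.188]
 [ 0.663 -0.021  0.181]
 [ 0.662 -0.024  0.175]
 [ 0.663 -0.029  0.167]
 [ 0.668 -0.016  0.161]]
```

Call:
{"fn": "jog_arm", "kwargs": {
  "motion": [-352, 0, -361, 0, 18.6, 0, -352, 0, -361, 0, 18.6, 0, -352, 0, -361, 0, 18.6, 0, -352, 0, -361, 0, 18.6, 0, -352, 0, -361, 0, 18.6, 0, -352, 0, -361, 0, 18.6, 0, -352, 0, -361, 0, 18.6, 0, -352, 0, -361, 0, 18.6, 0, -352, 0, -361, 0, 18.6, 0, -352, 0, -361, 0, 18.6, 0, -352, 0, -361, 0, 18.6, 0],
  "gripper": 0
}}

```text
time_s: 1.48
position: [0.42, -0.1316, 0.2445]
tcp_rot: [[-1.0, -0.0, 0.016], [-0.016, -0.0, -1.0], [0.0, -1.0, 0.0]]
force: [-0.3, -0.2, 0.4]
opening: 0.003
```

Call:
{"fn": "jog_arm", "kwargs": {
  "motion": [0, 60, 0, 0, 0, 0, 0, 120, 0, 0, 0, 0, 0, 165, 0, 0, 0, 0, 0, 165, 0, 0, 0, 0, 0, 165, 0, 0, 0, 0]
}}

```text
time_s: 2.1
position: [0.4208, -0.1317, 0.0805]
tcp_rot: [[-1.0, 0.001, 0.016], [-0.016, -0.001, -1.0], [-0.001, -1.0, 0.001]]
force: [0.1, 0.4, -0.1]
opening: 0.008
```

```bash
cat > look.py <<'E'
import sys
from h import *
t=sys.argv[1]
s=bot.read_state();print(s["time_s"],s["position"].round(4),s["force"].round(1))
A=[]
for n,b in(("top",(190,120,310,245)),("scene",(180,120,330,265))):
    p,d=bot.capture(n);p=p[:,:,::-1]
    np.save(f"{n}{t}.npy",d);cv2.imwrite(f"pics/{n}{t}_full.png",p)
    x0,y0,x1,y1=b;A.append(cv2.resize(p[y0:y1,x0:x1],None,fx=4.7,fy=4.7,interpolation=cv2.INTER_CUBIC))
cv2.imwrite(f"pics/top{t}.png",A[0]);cv2.imwrite(f"pics/scene{t}.png",cv2.resize(A[1],(705,590)) if 0 else A[1][:600])
E
python3 look.py 1
```

```text
2.1 [ 0.4208 -0.1317  0.0805] [ 0.1  0.4 -0.1]
```

View pics/top1.png

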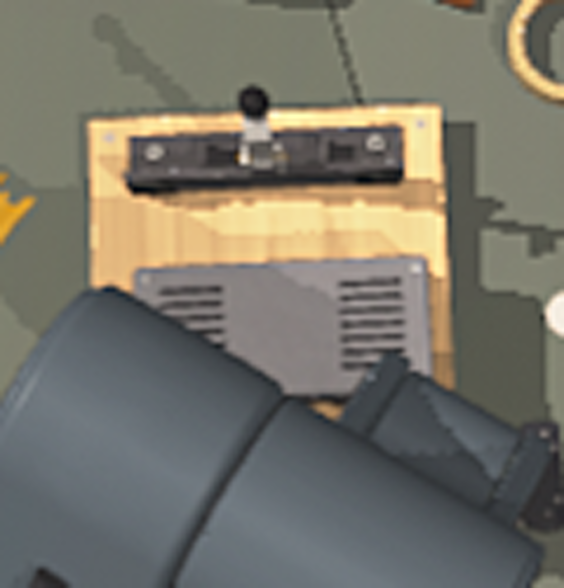

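View pics/scene1.png

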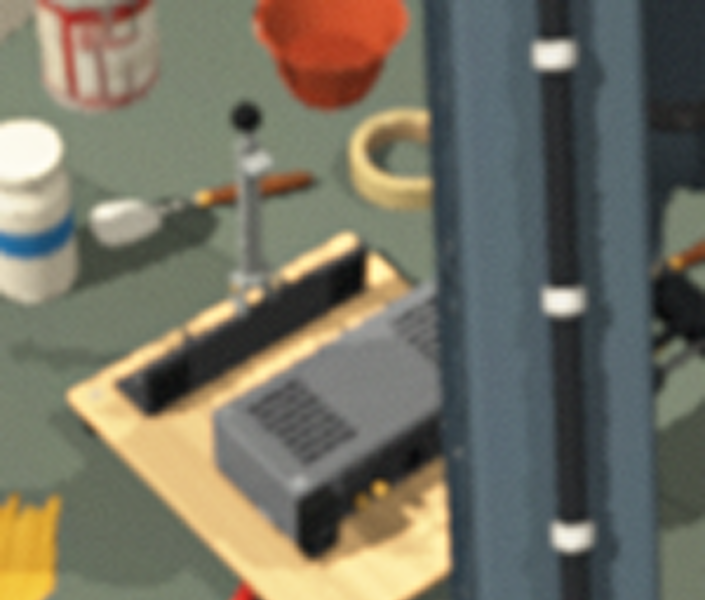

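Call:
{"fn": "jog_arm", "kwargs": {
  "motion": [-15, 0, 0, 0, 0, 0, -28, 0, 0, 0, 0, 0, -33, 0, 0, 0, 0, 0, -36, 0, 0, 0, 0, 0, -39, 0, 0, 0, 0, 0, -42, 0, 0, 0, 0, 0, -44, 0, 0, 0, 0, 0]
}}

```text
time_s: 3.08
position: [0.4629, -0.1292, 0.0793]
tcp_rot: [[-1.0, -0.004, 0.019], [-0.019, 0.001, -1.0], [0.004, -1.0, -0.001]]
force: [-6.1, -3.4, 2.5]
opening: 0.003
```

Call:
{"fn": "jog_arm", "kwargs": {
  "motion": [-3, 0, 0, 0, 0, 0, -6, 0, 0, 0, 0, 0, -9, 0, 0, 0, 0, 0, -12, 0, 0, 0, 0, 0]
}}

```text
time_s: 3.58
position: [0.4721, -0.1286, 0.0792]
tcp_rot: [[-1.0, -0.009, 0.02], [-0.02, 0.002, -1.0], [0.009, -1.0, -0.002]]
force: [-8.9, -4.1, 5.0]
opening: 0.004
```

```bash
python3 look.py 2
```

```text
3.575 [ 0.4721 -0.1286  0.0792] [-8.9 -4.1  5. ]
```

View pics/top2.png

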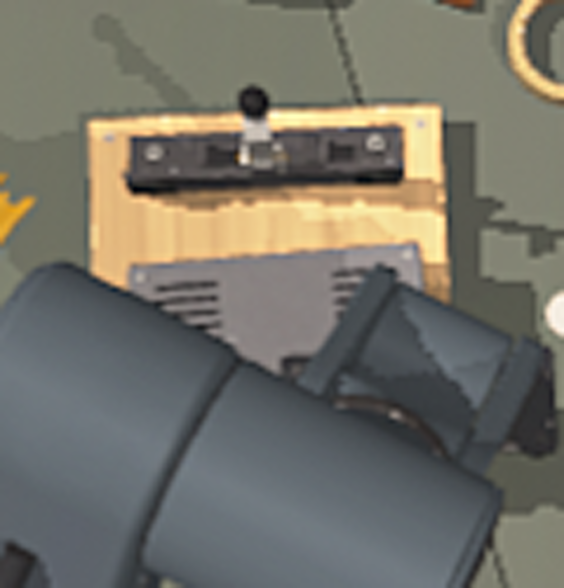

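```bash
cat >> h.py <<'E'
def pose(fl,fr,n="top",off=(190,120)):
    P=ray(n,zoom([fl,fr],off),.102)[:,:2]
    d=P[0]-P[1];th=np.arctan2(-d[0],d[1]);c=P.mean(0)-.05*np.array([np.cos(th),np.sin(th)])
    a=np.radians(1.1);R=np.array([[np.cos(a),-np.sin(a)],[np.sin(a),np.cos(a)]])
    fo=np.array([.5653,-.0236])+R@[.085,0]
    print("world",c.round(4),"yaw rel",round(np.degrees(th)-1.1,2),"fence xy mm",((c-fo)@R*1000).round(1),"width",np.linalg.norm(d).round(4))
    r=np.array([[np.cos(th),-np.sin(th)],[np.sin(th),np.cos(th)]])
    print("push_l",(c+r@[-.066,.096]).round(4),"push_r",(c+r@[-.066,-.096]).round(4))
E
python3 -c "
from h import *
pose((135,270),(424,258));pose((129,267),(416,243))
# fence front face lower/upper edges (top z .084)
print(ray('top',zoom([(127,180),(402,172)],(190,120)),.084))"
```

```text
world [ 0.5337 -0.0331] yaw rel -0.03 fence xy mm [-116.7   -8.9] width 0.2106
push_l [0.4659 0.0616] push_r [ 0.4695 -0.1303]
world [ 0.5406 -0.0303] yaw rel 2.41 fence xy mm [-109.8   -6.2] width 0.2098
push_l [0.4688 0.0615] push_r [ 0.4806 -0.1302]
[[ 0.65289043  0.08031138  0.084     ]
 [ 0.65402936 -0.1237578   0.084     ]]
```

Call:
{"fn": "jog_arm", "kwargs": {
  "motion": [40, 0, 0, 0, 0, 0, 40, 0, 0, 0, 0, 0, 40, 0, -60, 0, 0, 0, 40, 0, -120, 0, 0, 0, 40, 0, -175, 0, 0, 0, 40, 0, -192, 0, 0, 0, 40, 0, -192, 0, 0, 0, 25, 0, -192, 0, 0, 0, 16, 0, -192, 0, 0, 0, 12, 0, -192, 0, 0, 0, 8, 0, -192, 0, 0, 0, 4, 0, -192, 0, 0, 0, 0, 0, -192, 0, 0, 0, -4, 0, -192, 0, 0, 0, -8, 0, -192, 0, 0, 0, -12, 0, -192, 0, 0, 0, -15, 0, -192, 0, 0, 0]
}}

```text
time_s: 5.8
position: [0.4807, 0.0642, 0.0788]
tcp_rot: [[-1.0, -0.015, 0.017], [-0.017, 0.003, -1.0], [0.015, -1.0, -0.003]]
force: [-10.3, 4.5, 6.4]
opening: 0.004
```

```bash
python3 look.py 3
```

```text
5.8 [0.4807 0.0642 0.0788] [-10.3   4.5   6.4]
```

View pics/top3.png

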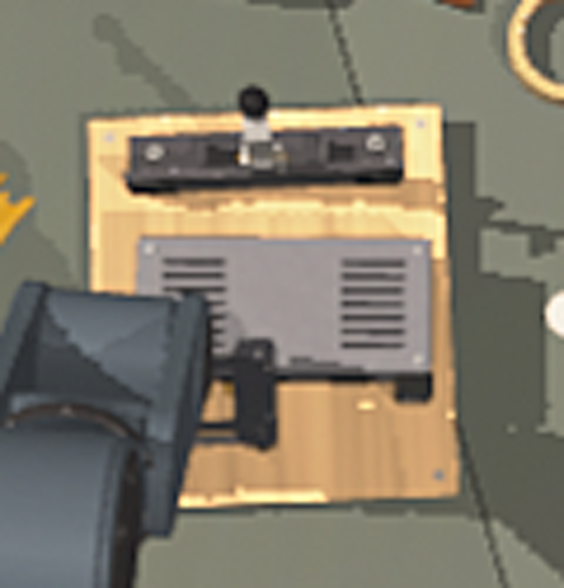

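View pics/scene3.png

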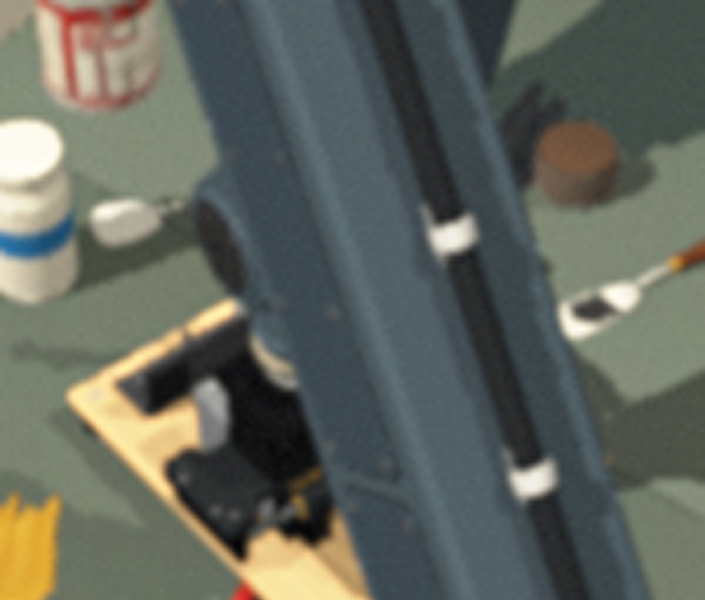

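```bash
python3 -c "
from h import *
pose((137,241),(430,240))"
```

```text
world [ 0.5511 -0.0344] yaw rel -2.25 fence xy mm [-99.4 -10.5] width 0.2138
push_l [0.487 0.063] push_r [ 0.4832 -0.129 ]
```

Call:
{"fn": "jog_arm", "kwargs": {
  "motion": [-3, 0, 0, 0, 0, 0, -6, 0, 0, 0, 0, 0, -9, 0, 0, 0, 0, 0]
}}

```text
time_s: 6.28
position: [0.4898, 0.0643, 0.0788]
tcp_rot: [[-1.0, -0.015, 0.017], [-0.017, 0.003, -1.0], [0.015, -1.0, -0.003]]
force: [-8.6, 4.2, 5.9]
opening: 0.009
```

```bash
python3 look.py 4
```

```text
6.275 [0.4898 0.0643 0.0788] [-8.6  4.2  5.9]
```

View pics/top4.png

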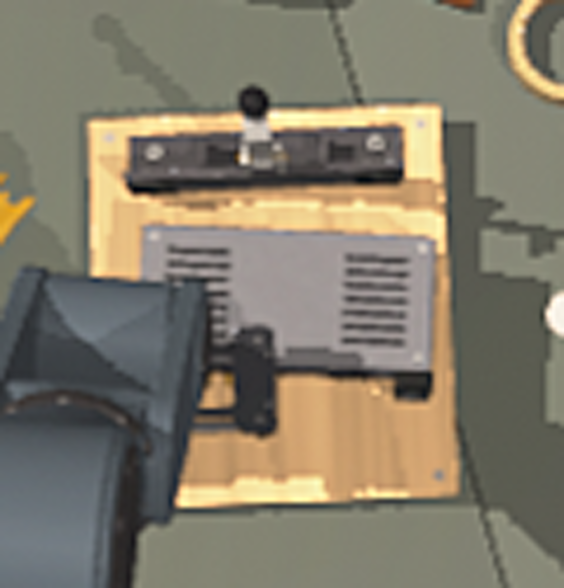

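```bash
python3 -c "
from h import *
pose((143,227),(434,239))"
```

```text
world [ 0.5567 -0.0358] yaw rel -4.86 fence xy mm [-93.9 -12. ] width 0.2126
push_l [0.4971 0.0643] push_r [ 0.4845 -0.1273]
```

Call:
{"fn": "jog_arm", "kwargs": {
  "motion": [52, 0, 0, 0, 0, 0, 52, 0, 0, 0, 0, 0, 52, 0, 60, 0, 0, 0, 52, 0, 120, 0, 0, 0, 52, 0, 175, 0, 0, 0, 52, 0, 191, 0, 0, 0, 52, 0, 191, 0, 0, 0, 34, 0, 191, 0, 0, 0, 24, 0, 191, 0, 0, 0, 20, 0, 191, 0, 0, 0, 16, 0, 191, 0, 0, 0, 12, 0, 191, 0, 0, 0, 8, 0, 191, 0, 0, 0, 4, 0, 191, 0, 0, 0, 0, 0, 191, 0, 0, 0, -4, 0, 191, 0, 0, 0, -8, 0, 191, 0, 0, 0]
}}

```text
time_s: 8.5
position: [0.5037, -0.1261, 0.0791]
tcp_rot: [[-1.0, -0.01, 0.021], [-0.021, 0.002, -1.0], [0.01, -1.0, -0.002]]
force: [-10.1, -5.4, 4.9]
opening: 0.005
```

```bash
python3 look.py 5
```

```text
8.5 [ 0.5037 -0.1261  0.0791] [-10.1  -5.4   4.9]
```

View pics/top5.png

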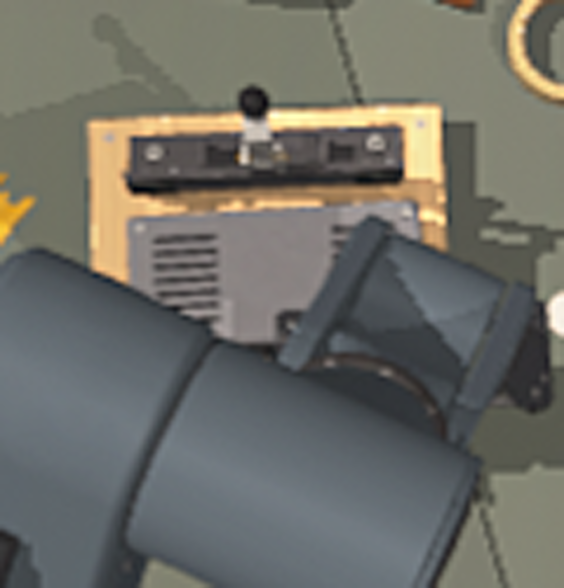

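```bash
python3 -c "
from h import *
pose((131,217),(412,201))"
```

```text
world [ 0.5747 -0.0288] yaw rel 0.86 fence xy mm [-75.7  -5.4] width 0.2058
push_l [0.5055 0.0649] push_r [ 0.512 -0.127]
```

Call:
{"fn": "jog_arm", "kwargs": {
  "motion": [-3, 0, 0, 0, 0, 0, -6, 0, 0, 0, 0, 0, -9, 0, 0, 0, 0, 0, -11, 0, 0, 0, 0, 0]
}}

```text
time_s: 9.1
position: [0.5145, -0.1258, 0.0791]
tcp_rot: [[-1.0, -0.01, 0.022], [-0.022, 0.002, -1.0], [0.01, -1.0, -0.002]]
force: [-9.5, -4.6, 5.0]
opening: 0.002
```

```bash
python3 look.py 6
```

```text
9.1 [ 0.5145 -0.1258  0.0791] [-9.5 -4.6  5. ]
```

View pics/top6.png

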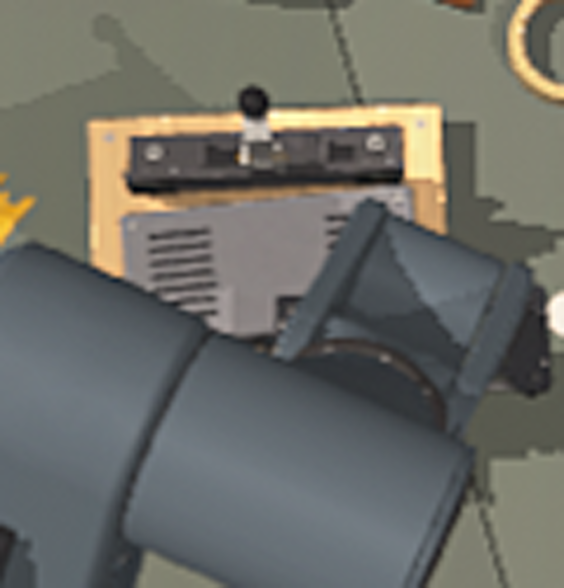

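```bash
python3 -c "
from h import *
pose((124,214),(411,186))"
```

```text
world [ 0.5816 -0.0281] yaw rel 3.22 fence xy mm [-68.8  -4.8] width 0.211
push_l [0.5086 0.0627] push_r [ 0.523  -0.1288]
```

Call:
{"fn": "jog_arm", "kwargs": {
  "motion": [50, 0, 0, 0, 0, 0, 50, 0, 0, 0, 0, 0, 50, 0, -60, 0, 0, 0, 50, 0, -120, 0, 0, 0, 50, 0, -175, 0, 0, 0, 50, 0, -190, 0, 0, 0, 50, 0, -190, 0, 0, 0, 30, 0, -190, 0, 0, 0, 20, 0, -190, 0, 0, 0, 16, 0, -190, 0, 0, 0, 12, 0, -190, 0, 0, 0, 8, 0, -190, 0, 0, 0, 4, 0, -190, 0, 0, 0, 0, 0, -190, 0, 0, 0, -4, 0, -190, 0, 0, 0, -8, 0, -190, 0, 0, 0, -11, 0, -190, 0, 0, 0]
}}

```text
time_s: 11.32
position: [0.5192, 0.0639, 0.0787]
tcp_rot: [[-1.0, -0.016, 0.017], [-0.017, 0.003, -1.0], [0.016, -1.0, -0.003]]
force: [-10.9, 4.5, 7.2]
opening: 0.004
```

```bash
python3 look.py 7
```

```text
11.325 [0.5192 0.0639 0.0787] [-10.9   4.5   7.2]
```

View pics/top7.png

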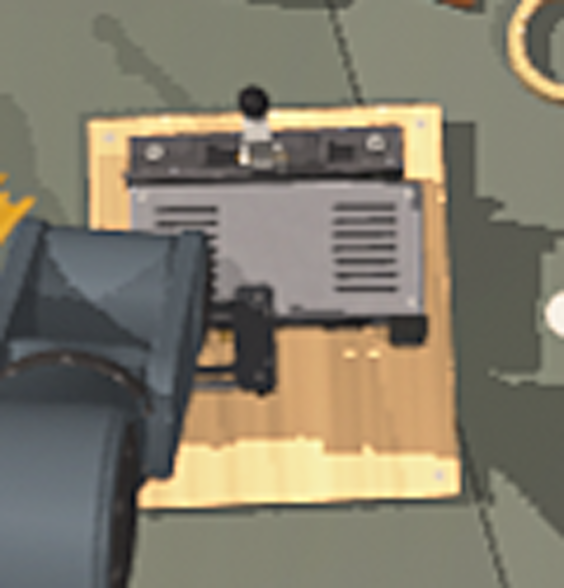

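```bash
python3 -c "
from h import *
pose((131,186),(423,182))"
```

```text
world [ 0.5933 -0.0309] yaw rel -1.67 fence xy mm [-57.2  -7.8] width 0.214
push_l [0.5282 0.0658] push_r [ 0.5263 -0.1262]
```

Call:
{"fn": "jog_arm", "kwargs": {
  "motion": [-2, 0, 0, 0, 0, 0, -4, 0, 0, 0, 0, 0, -5, 0, 0, 0, 0, 0]
}}

```text
time_s: 11.8
position: [0.5215, 0.064, 0.0787]
tcp_rot: [[-1.0, -0.022, 0.017], [-0.017, 0.003, -1.0], [0.022, -1.0, -0.003]]
force: [-16.2, 2.9, 12.5]
opening: 0.008
```

Call:
{"fn": "jog_arm", "kwargs": {
  "motion": [60, 0, 0, 0, 0, 0, 60, 0, 0, 0, 0, 0, 60, 0, 60, 0, 0, 0, 60, 0, 120, 0, 0, 0, 60, 0, 175, 0, 0, 0, 60, 0, 190, 0, 0, 0, 60, 0, 190, 0, 0, 0, 40, 0, 190, 0, 0, 0, 26, 0, 190, 0, 0, 0, 20, 0, 190, 0, 0, 0, 16, 0, 190, 0, 0, 0, 13, 0, 190, 0, 0, 0, 10, 0, 190, 0, 0, 0, 7, 0, 190, 0, 0, 0, 4, 0, 190, 0, 0, 0]
}}

```text
time_s: 13.68
position: [0.5263, -0.1268, 0.0792]
tcp_rot: [[-1.0, -0.011, 0.02], [-0.02, 0.002, -1.0], [0.011, -1.0, -0.002]]
force: [-13.8, -7.1, 7.9]
opening: 0.008
```

```bash
python3 look.py 8
```

```text
13.675 [ 0.5263 -0.1268  0.0792] [-13.8  -7.1   7.9]
```

View pics/top8.png

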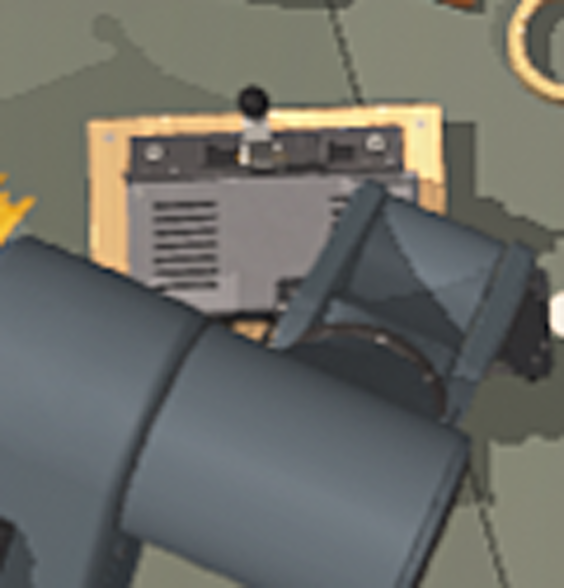

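Nearly flush. I'll press on a little until the force rises.

Call:
{"fn": "jog_arm", "kwargs": {
  "motion": [-3, 0, 0, 0, 0, 0, -5, 0, 0, 0, 0, 0, -7, 0, 0, 0, 0, 0, -7, 0, 0, 0, 0, 0]
}}

```text
time_s: 14.28
position: [0.5262, -0.1267, 0.0792]
tcp_rot: [[-0.999, -0.026, 0.022], [-0.022, 0.003, -1.0], [0.026, -1.0, -0.004]]
force: [-24.1, -10.1, 16.5]
opening: 0.006
```

Call:
{"fn": "jog_arm", "kwargs": {
  "motion": [60, 0, 0, 0, 0, 0, 60, 0, 0, 0, 0, 0, 60, 0, -60, 0, 0, 0, 60, 0, -120, 0, 0, 0, 60, 0, -175, 0, 0, 0, 60, 0, -190, 0, 0, 0, 60, 0, -190, 0, 0, 0, 40, 0, -190, 0, 0, 0, 26, 0, -190, 0, 0, 0, 20, 0, -190, 0, 0, 0, 16, 0, -190, 0, 0, 0, 12, 0, -190, 0, 0, 0, 8, 0, -190, 0, 0, 0, 4, 0, -190, 0, 0, 0, 1, 0, -190, 0, 0, 0, -2, 0, -190, 0, 0, 0]
}}

```text
time_s: 16.27
position: [0.522, 0.063, 0.0785]
tcp_rot: [[-0.999, -0.033, 0.021], [-0.021, -0.0, -1.0], [0.033, -0.999, -0.001]]
force: [-25.4, -6.2, 18.5]
opening: 0.007
```

```bash
python3 look.py 9
```

```text
16.275 [0.522  0.063  0.0785] [-25.4  -6.2  18.5]
```

View pics/top9.png

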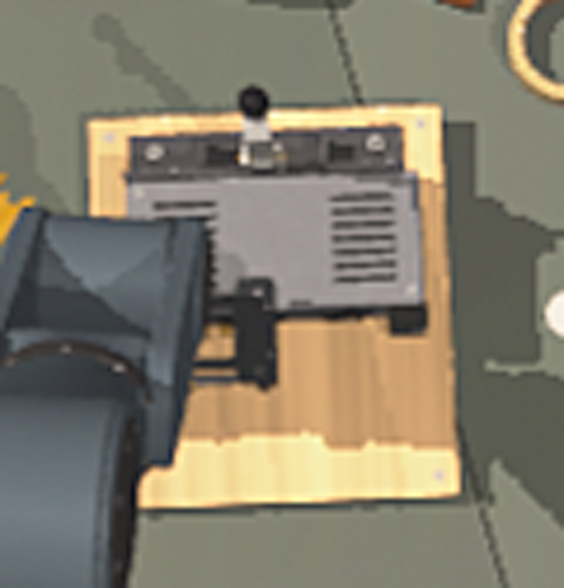

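Call:
{"fn": "jog_arm", "kwargs": {
  "motion": [50, 0, 0, 0, 0, 0, 50, 0, 0, 0, 0, 0, 50, -60, 0, 0, 0, 0, 50, -120, 0, 0, 0, 0, 50, -180, 0, 0, 0, 0, 80, -215, -60, 0, 0, 0, 80, -215, -120, 0, 0, 0, 80, -215, -180, 0, 0, 0, 80, -215, -180, 0, 0, 0],
  "gripper": 1
}}

```text
time_s: 17.5
position: [0.4537, 0.2453, 0.2953]
tcp_rot: [[-1.0, 0.003, 0.024], [-0.024, 0.002, -1.0], [-0.003, -1.0, -0.002]]
force: [0.5, -0.0, 0.2]
opening: 0.939
```

```bash
python3 look.py 10; python3 -c "
from h import *
pose((127,182),(417,172))
print(ray('top',zoom([(255,102)],(190,120)),.264))"
```

```text
17.5 [0.4537 0.2453 0.2953] [ 0.5 -0.   0.2]
world [ 0.5986 -0.0284] yaw rel -0.46 fence xy mm [-51.8  -5.4] width 0.2127
push_l [0.5315 0.0669] push_r [ 0.5337 -0.1251]
[[ 0.66361406 -0.02260833  0.264     ]]
```

View pics/top10.png

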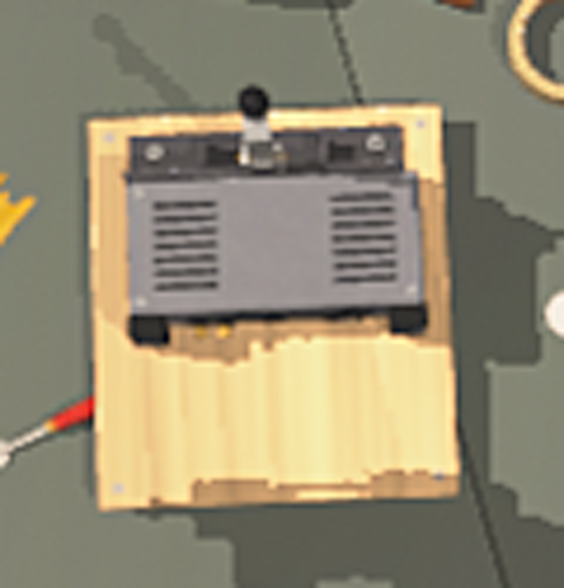

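View pics/scene10.png

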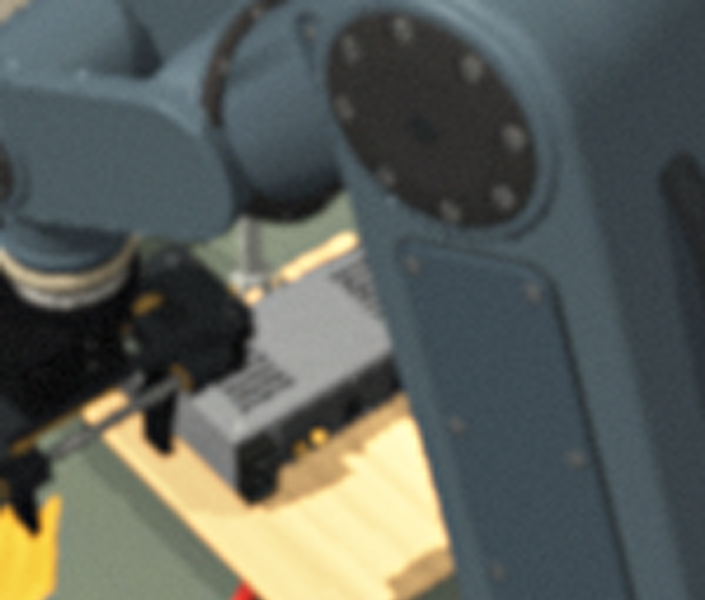

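Call:
{"fn": "jog_arm", "kwargs": {
  "motion": [0, -55, 0, 0, 0, 0, 0, -55, 0, 0, 0, 0, -204, -55, 272, 0, 0, 0, -204, -55, 272, 0, 0, 0, -204, -55, 272, 0, 0, 0, -204, -55, 272, 0, 0, 0, -204, -55, 272, 0, 0, 0, -204, -55, 272, 0, 0, 0, -204, -55, 272, 0, 0, 0, -204, -55, 272, 0, 0, 0]
}}

```text
time_s: 18.85
position: [0.6614, -0.0274, 0.3487]
tcp_rot: [[-1.0, -0.002, 0.017], [-0.017, 0.001, -1.0], [0.002, -1.0, -0.001]]
force: [-0.1, -0.1, 0.1]
opening: 1.002
```

Call:
{"fn": "jog_arm", "kwargs": {
  "motion": [-2, 0, -5, 0, 0, 0, -2, 30, -5, 0, 0, 0, -2, 60, -5, 0, 0, 0, -2, 82, -5, 0, 0, 0, -2, 82, -5, 0, 0, 0]
}}

```text
time_s: 19.48
position: [0.6627, -0.0201, 0.2659]
tcp_rot: [[-1.0, -0.005, 0.02], [-0.02, 0.001, -1.0], [0.005, -1.0, -0.001]]
force: [-0.4, 0.4, 0.4]
opening: 1.0
```

```bash
python3 look.py 11
```

```text
19.475 [ 0.6627 -0.0201  0.2659] [-0.4  0.4  0.4]
```

View pics/scene11.png

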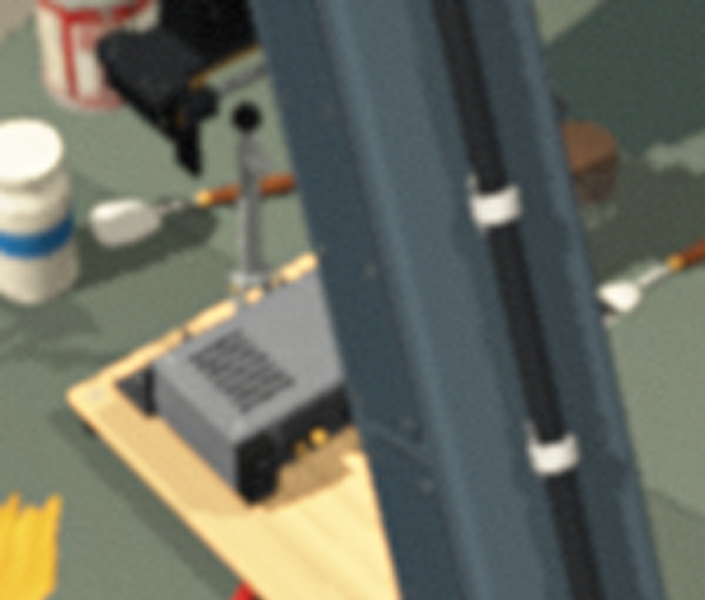

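View pics/top11.png

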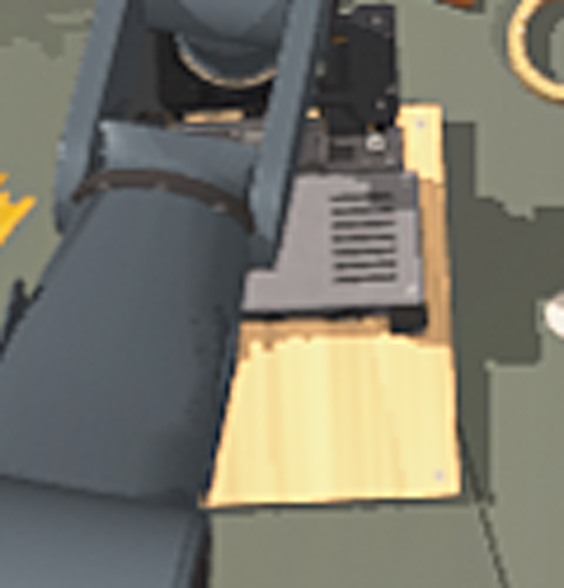

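Call:
{"fn": "jog_arm", "kwargs": {
  "motion": [0, 0, 2, 0, 0, 0, 0, 0, 2, 0, 0, 0, 0, 0, 2, 0, 0, 0, 0, 0, 2, 0, 0, 0, 0, 0, 2, 0, 0, 0, 0, 0, 2, 0, 0, 0],
  "gripper": 0
}}

```text
time_s: 20.32
position: [0.6644, -0.0239, 0.2675]
tcp_rot: [[-1.0, -0.0, 0.018], [-0.018, 0.0, -1.0], [0.0, -1.0, -0.0]]
force: [0.0, -0.4, -0.4]
opening: 0.404
```

Call:
{"fn": "jog_arm", "kwargs": {
  "motion": [0, 0, 0, 0, 0, 0, 0, 0, 0, 0, 0, 0, 0, 0, 0, 0, 0, 0, 0, 0, 0, 0, 0, 0]
}}

```text
time_s: 20.82
position: [0.6643, -0.022, 0.2674]
tcp_rot: [[-1.0, -0.0, 0.019], [-0.019, 0.003, -1.0], [0.0, -1.0, -0.003]]
force: [-0.1, 6.0, 0.5]
opening: 0.229
```

Call:
{"fn": "jog_arm", "kwargs": {
  "motion": [6, 0, -2, 0, 0, 0, 13.7, 0.6, -2, 0, 0, 0, 20, 1.4, -2, 0, 0, 0, 27.3, 2.4, -2, 0, 0, 0, 40.6, 5.3, -2, 0, 0, 0, 53.7, 9.5, -2, 0, 0, 0, 66.4, 14.7, -2, 0, 0, 0, 78.5, 21, -2, 0, 0, 0, 90.1, 28.4, -2, 0, 0, 0, 100.9, 36.7, -2, 0, 0, 0, 111, 46, -2, 0, 0, 0, 120.3, 56.1, -2, 0, 0, 0, 120.3, 56.1, -2, 0, 0, 0]
}}

```text
time_s: 22.45
position: [0.5418, -0.0244, 0.2099]
tcp_rot: [[-1.0, -0.005, 0.018], [-0.018, -0.0, -1.0], [0.005, -1.0, 0.0]]
force: [-3.3, -2.0, 1.3]
opening: 0.228
```

```bash
python3 look.py 12
```

```text
22.45 [ 0.5418 -0.0244  0.2099] [-3.3 -2.   1.3]
```

View pics/top12.png

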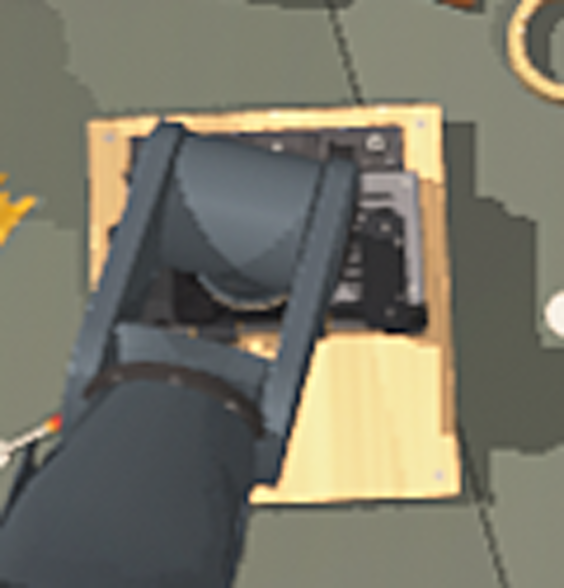

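View pics/scene12.png

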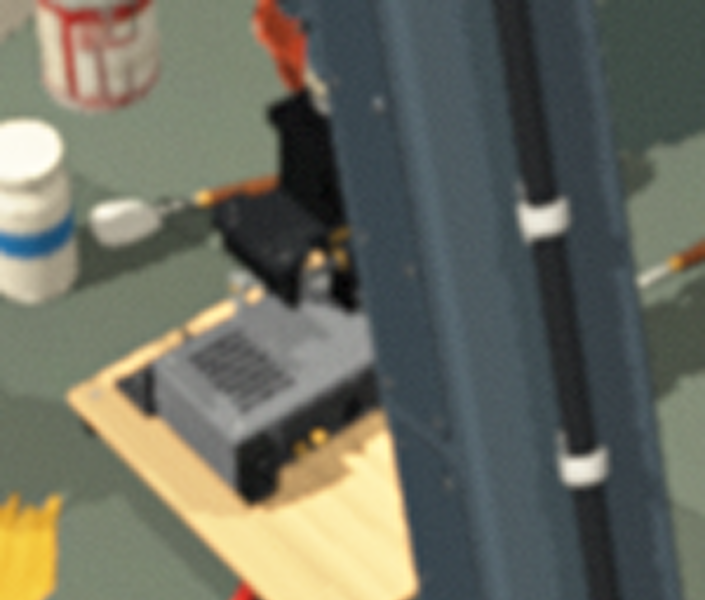

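Call:
{"fn": "jog_arm", "kwargs": {
  "motion": [4, 5, 0, 0, 0, 0, 8.3, 10.8, 0, 0, 0, 0, 15.7, 22.4, 0, 0, 0, 0, 22, 34.5, 0, 0, 0, 0, 27.2, 47.2, 0, 0, 0, 0, 31.4, 60.3, 0, 0, 0, 0, 34.3, 73.6, 0, 0, 0, 0, 36, 85, 0, 0, 0, 0, 36.5, 94, 0, 0, 0, 0, 36.7, 100, 0, 0, 0, 0, 36.7, 103, 0, 0, 0, 0, 36.7, 104, 0, 0, 0, 0]
}}

```text
time_s: 24.05
position: [0.5071, -0.0251, 0.1074]
tcp_rot: [[-1.0, -0.001, 0.018], [-0.018, -0.0, -1.0], [0.001, -1.0, 0.0]]
force: [-5.5, -3.3, 11.7]
opening: 0.226
```

Call:
{"fn": "jog_arm", "kwargs": {
  "motion": [0, 0, 0, 0, 0, 0, 0, -1, 0, 0, 0, 0, 0, -1, 0, 0, 0, 0, 0, -1, 0, 0, 0, 0, 0, -1, 0, 0, 0, 0, 0, -1, 0, 0, 0, 0, 0, -1, 0, 0, 0, 0],
  "gripper": 0.8
}}

```text
time_s: 24.92
position: [0.5074, -0.0247, 0.1085]
tcp_rot: [[-1.0, 0.0, 0.018], [-0.018, 0.0, -1.0], [-0.0, -1.0, -0.0]]
force: [1.3, -0.0, -0.5]
opening: 0.797
```

Released; retreat straight up, then off to the side, and look.

Call:
{"fn": "jog_arm", "kwargs": {
  "motion": [0, -30, 0, 0, 0, 0, 0, -70, 0, 0, 0, 0, 0, -130, 0, 0, 0, 0, 0, -180, 0, 0, 0, 0, 30, -190, -60, 0, 0, 0, 30, -190, -120, 0, 0, 0, 30, -190, -180, 0, 0, 0, 30, -190, -240, 0, 0, 0, 30, -190, -300, 0, 0, 0, 30, -190, -350, 0, 0, 0, 30, -190, -350, 0, 0, 0]
}}

```text
time_s: 26.3
position: [0.4703, 0.3278, 0.2981]
tcp_rot: [[-1.0, 0.0, 0.023], [-0.023, 0.001, -1.0], [-0.0, -1.0, -0.001]]
force: [-0.5, -0.2, -0.6]
opening: 0.802
```

```bash
python3 look.py 13
python3 - <<'E'
from h import *
for n in("top","scene"):
    P=cloud(n,np.load(n+"13.npy"))
    m=(P[...,2]>.107)&(P[...,2]<.2)&(P[...,0]>.48)&(P[...,0]<.7)&(abs(P[...,1]+.022)<.03)
    print(n,P[m].round(3)[::8])
    m=(abs(P[...,0]-.505)<.014)&(abs(P[...,1]+.022)<.012);print(P[m][::4].round(3))
E
```

```text
26.3 [0.4703 0.3278 0.2981] [-0.5 -0.2 -0.6]
top [[ 0.667 -0.007  0.121]
 [ 0.665 -0.023  0.112]
 [ 0.661 -0.017  0.115]
 [ 0.657 -0.01   0.116]
 [ 0.655 -0.009  0.109]
 [ 0.65  -0.013  0.117]
 [ 0.647 -0.027  0.113]
 [ 0.64  -0.016  0.115]
 [ 0.637 -0.026  0.112]
 [ 0.634 -0.023  0.111]
 [ 0.63  -0.047  0.109]
 [ 0.622 -0.016  0.118]
 [ 0.619 -0.019  0.113]
 [ 0.616 -0.023  0.111]
 [ 0.609 -0.016  0.113]
 [ 0.606 -0.026  0.112]
 [ 0.6   -0.002  0.108]
 [ 0.596 -0.019  0.111]
 [ 0.592 -0.046  0.108]
 [ 0.589 -0.042  0.107]
 [ 0.583 -0.001  0.108]
 [ 0.578 -0.025  0.113]
 [ 0.571 -0.015  0.114]
 [ 0.566 -0.022  0.119]
 [ 0.563 -0.029  0.118]
 [ 0.557 -0.025  0.113]
 [ 0.553 -0.018  0.117]
 [ 0.55  -0.022  0.117]
 [ 0.544 -0.018  0.113]
 [ 0.536 -0.028  0.113]
 [ 0.53  -0.028  0.113]
 [ 0.516 -0.021  0.117]
 [ 0.509 -0.021  0.117]
 [ 0.506 -0.028  0.115]
 [ 0.499 -0.014  0.112]
 [ 0.496 -0.024  0.112]]
[[ 0.516 -0.021  0.117]
 [ 0.512 -0.024  0.116]
 [ 0.509 -0.021  0.117]
 [ 0.506 -0.014  0.115]
 [ 0.506 -0.028  0.115]
 [ 0.501 -0.018  0.122]
 [ 0.502 -0.031  0.116]
 [ 0.498 -0.021  0.119]
 [ 0.508 -0.032  0.039]
 [ 0.496 -0.024  0.112]
 [ 0.502 -0.014  0.031]
 [ 0.501 -0.028  0.039]
 [ 0.499 -0.018  0.032]
 [ 0.498 -0.032  0.036]
 [ 0.495 -0.021  0.032]
 [ 0.491 -0.014  0.035]]
scene [[ 0.672 -0.034  0.119]
 [ 0.662 -0.026  0.117]
 [ 0.66  -0.02   0.118]
 [ 0.663 -0.023  0.109]
 [ 0.66  -0.016  0.11 ]
 [ 0.656 -0.005  0.116]
 [ 0.641 -0.027  0.114]
 [ 0.642 -0.016  0.11 ]
 [ 0.629 -0.018  0.115]
 [ 0.628 -0.013  0.109]
 [ 0.615 -0.021  0.11 ]
 [ 0.597 -0.016  0.114]]
[]
```

View pics/top13.png

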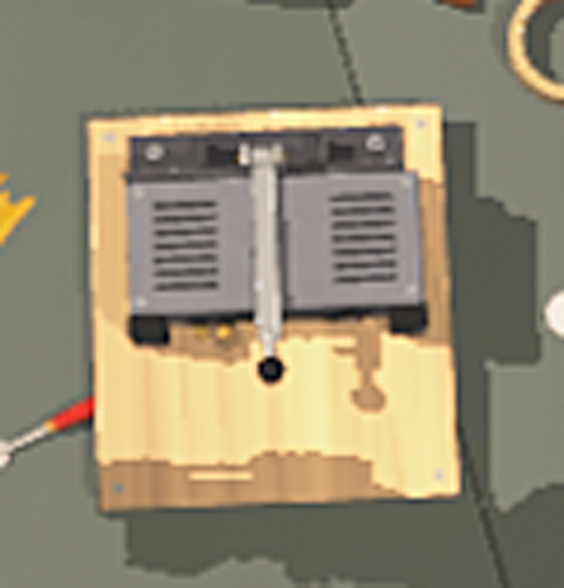

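View pics/scene13.png

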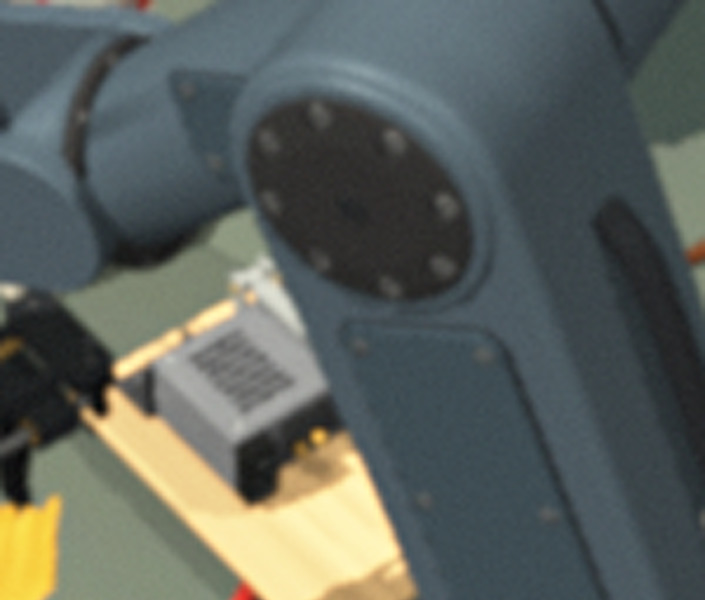

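The top view shows the bar lying over the case, with the ball at (270,369) behind it. Bar height is about 0.114 m along its whole length, so it is level. The front edge is flush along the fence.

```bash
python3 -c "
from rig import bot
print(bot.hand_in())"
```

```text
the job is handed in; nothing more can be done
None
```

I walked the supply home with pushes on the two rear bumpers, going right, left, right, left, and then finished with presses on the right and left. Then I gripped the ball, swung the bar down along its arc, let go and moved the arm clear. I handed the job in just after 26 s; no verdict came back.

- **Swing:** the largest angle I measured was about 5° out of square.
- **Home position:** both bumpers resisted about 25 N at the end. The last pose I measured, before clamping, was about 0.5° out of square and 5 mm off centre.
- **Distance to the buffers:** the image put the supply at x = -52 mm, which suggests a 2 mm gap. My image readings run about 2 mm short, and the push resistance says it was flush. Either way it is inside the 4 mm limit.
- **Clamp:** in the final picture the bar lies level over the case, about 0.114 m high at both ends. The top of the ball reads about 0.118 m, which matches fully closed. I judged the lip to be behind the rear edge from those heights, because the arm hid it in the angled (scene) camera view.
- **Bystanders:** I planned the moves to stay clear of the ink tin, jar and roller, but did not measure where they stood at the end.

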